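# Load and close a plate filter cell

### The arm

A 6-joint arm with a two-finger parallel gripper is mounted at the origin on the work surface. World frame = base frame: x ahead of the robot, y to its left, z up, the work surface at z = 0. Lengths are in m, angles in rad, forces in N, time in s.
With the tool pointing down it reaches from about 0.225 to 0.725 m from the base axis. Payload 3.1 kg.
Tool frame: the origin (TCP) lies at the centre of the arm's flange, where the gripper is bolted on; the fingertips stand 173 mm ahead of it and the grasp point (between the pads) lies 155 mm ahead of it (arm.hold_point_z is the distance from the TCP to the grasp point, in m); z points along the fingers, y is the direction in which the jaws open and shut (so a half turn about z gives the same grasp; the last joint's range is limited). The gripper opens to 85 mm and grips with 20 to 120 N. Pads are 22 mm wide; open, the fingers measure 114 mm over their backs; the gripper's body (76 mm by 85 mm) begins 54 mm behind the grasp point. The pads swing forward as they close: fully open they stand 13 mm farther back than shut.
Start: joints at [-1.262, 0.048, 0.099, 1.622, 0, 1.443], TCP at [0.222, -0.476, 0.405] pointing down, gripper open.
Joint ranges: [-2.91, 2.91], [-0.99, 1.94], [-1.21, 1.42], [-2.12, 2.29], [-1.49, 1.47], [-3.14, 3.14]. Speed limits (rad/s): [2.79, 2.79, 3.14, 3.14, 3.14, 3.14].

### API

Orientations are given as a rotation vector (axis times angle).
In Python, from plant import arm, get_image gives the robot as it stands. The module is installed in compiled form; this text tells all that it offers.
- The arm moves only by the tool arm_command, never from a script. Its argument "deltas" is a list of rows, each an object of numbers: "x", "y", "z": the shift along the world's x, y, z in mm; "rx", "ry", "rz": the turn, a rotation vector about the world's x, y, z in rad; "fingers": the opening, from 0 (shut) to 1 (fully open). In form: [{"x": .., "y": .., "z": .., "rx": .., "ry": .., "rz": .., "fingers": ..}, ...]. A call has exactly 8 rows; each row is the pose to reach, as a shift and turn from the pose commanded when the call began; what a row does not reach only later rows make up. A row lasts 1/8 s, in which the tool goes at most 62.5 mm and 10.7 degrees, less where a joint would pass 70% of its speed; a pose out of reach is approached as far as the arm can. A call with a gripper value outside its range is refused whole. The fingers move at their own pace and stop on an object; "newtons" is the grip in N (left out, the last holds). Time passes only in rows, so rows that repeat a pose let the fingers close, or fill a call up. It gives the time, the measured TCP pose, the force and the opening at its end, in the units of the state.
- arm.get_obs(): the state, without advancing time (a new reading comes with each control period).
- get_image(name): name is "scene" or "top" or "wrist"; returns a dict with "frame" (420x560x3 uint8, blue, green, red), "intrinsics" (3x3 intrinsics, pixels), "distortion" ([k1, k2, p1, p2, k3] as OpenCV has them; the pictures are not rectified), "R" (3x3) and "t" (3): a world point X has camera coordinates R X + t. Camera axes: x right, y down, z forward; pixel columns grow to the right and rows downward; lengths in m; the calibration is good to about 2 mm. A picture is of the moment at which its call begins. There is no depth.
- arm.sign_off(): hands the job in, once; it reports no verdict.
The state is a dict: "time_s": time; "qpos": joint angles; "qd": joint speeds; "joint_torque": joint torques, N m; "tcp_pos": TCP position; "tool_rot": TCP orientation; "wrist_force": force on the tool from outside, world axes, zero at the start; "wrist_torque": the same for the moment, N m; "opening": finger opening in m.
Only numpy, scipy, OpenCV 4.12 (cv2) and the standard library are available. Lean on these libraries where they do the work, as an engineer would, in place of code of your own. Each camera call takes 0.05 s, during which the arm holds its last target.

### The job

Make the filter cell ready for a test filtration: hang the ring-shaped filter plate by its eye over the post in the middle of the cell's stand and let go of it so that it lies flat on the sprung support. Then set the knurled cap over it on the stand, turn the cap until its hidden keyways drop over the stand's pins, push it fully home against the spring until its rim is down on the flange, and finish while still holding it pushed home; leave the bottles, tube rack and jug where they stand.

Things in the scene. Friction and masses are not known exactly. Their poses are not given: they have to be found in the camera images.
- stand: Stainless stand of a small plate filter cell, fixed to the work surface. Origin at the centre of its foot on the surface, z up its axis. Foot 92 mm across, up to 13 mm high; flange 72 mm across, its flat top 50 mm up; above it a neck 44 mm across up to 84 mm, top edge chamfered from 80.5 mm (to 39 mm across). A hose outlet sticks out 75 mm along the stand's +x, under 45 mm high.
- pins (a point): Point on the stand's axis, 62.5 mm above the surface, level with the tops of three pins, 5 mm thick, that stick out of the neck sideways to 26.5 mm from the axis, 120 degrees apart, one of them along the stand's +x. With its keyways off the pins the cap's rim rests here; when they meet the pins the cap can drop.
- post_tip (a point): Tip of the fixed post in the middle of the stand, on its axis, 106 mm above the surface. The post is 9 mm across, its last 3 mm slightly tapered.
- support (a joint): Travel (m) of the sprung round support, 35 mm across, around the post on top of the neck: 0 = up, its top 91 mm above the surface; grows as it is pressed down, to 0.007 at most. About 4 N start it, 1.4 N more for each mm. About 0.005 with the cap fully home on the plate. The cap's own weight does not press it home; without a push it lifts the cap again.
- plate: Ring-shaped grey metal filter plate, 38 mm across, 8 mm thick, with a round eye 13 mm across; about 40 g. Lies flat on the surface at the start. Origin at the centre of its underside, z its axis. Hung on the post and lying on the support, its underside is 91 mm above the surface; it may sit up to 3 mm off the axis.
- cap: Knurled stainless cap (collar with closed top), round, 62 mm across, 70 mm high, with a vent plug 18 mm across rising to 82 mm in the middle; about 0.35 kg. Stands open side down on the surface. Origin at the centre of its rim (underside), z up its axis. Its bore is 46 mm across, 44 mm deep; the face at its end, with a recess for the post, presses on the plate.
- keyways (a point): Centre of the cap's rim (same point as its origin). Three keyways 9 mm wide, 120 degrees apart, run up the bore from the rim. They are hidden and not marked outside; their angle is not given. Turning the cap at most 120 degrees either way brings them over the pins (play 5 degrees either way). The rim then drops freely to 55 mm above the surface (plate met), and is home on the flange at 50 mm.
- knurl (a point): Middle of the cap's knurled band, on its axis, 58 mm above its rim: where to grip it (62 mm wide; the band runs from 45 to 67 mm above the rim).
- bottle_a: Small closed sample bottle of amber glass with a white cap, 38 mm across, 95 mm high, a bystander. Origin at the centre of its underside.
- bottle_b: Small closed sample bottle of clear glass with a white cap, 38 mm across, 95 mm high, a bystander. Origin at the centre of its underside.
- tube_rack: White test tube rack, 62 by 190 mm (along its y), 70 mm high with glass tubes up to 103 mm, a bystander. Origin at the centre of its underside.
- jug: Clear plastic measuring jug, 90 mm across, 130 mm high, handle at its +y, a bystander. Origin at the centre of its underside.
Not all that is in view belongs to the job. What is shaped like the stand but red is not meant.

How it is judged:
By the outcome, as a careful person would: the job done as asked, in the order asked, and still so for the second after the job is handed in, while the arm keeps its last pose, push and grip.
It also fails if it takes over 67 s, if anything falls off the work surface, if the arm or the gripper's body presses on something with over 40 N, if the wrist force passes 120 N, or if a joint passes its speed limit or range.

## Working session

There is one attempt and no reset: what is moved stays moved. The work goes in short steps, Python scripts to look and compute and a tool call to move; the robot and the scene stay as the last step left them, time stands still between calls to the robot, and variables do not carry over. Pictures are saved under pics/ and viewed, and the job is handed in when it is done.

Besides the shell and the picture viewer there is one more tool, called after "Request:" as name(argument=value, ...), one argument or row to a line, values as JSON. arm_command: Moves the arm, as the interface text tells. Its arguments: {"type":"object","properties":{"deltas":{"type":"array","items":{"type":"object","properties":{"x":{"type":"number"},"y":{"type":"number"},"z":{"type":"number"},"rx":{"type":"number"},"ry":{"type":"number"},"rz":{"type":"number"},"fingers":{"type":"number"}}}},"newtons":{"type":"number"}},"required":["deltas"]}

```bash
mkdir -p pics
cat > h.py <<'E'
import numpy as np, cv2
from plant import arm, get_image
def grab(n,f):
    d=get_image(n); cv2.imwrite(f'pics/{f}.png',d['frame']); np.savez(f'pics/{f}.npz',**{k:np.array(d[k]) for k in('frame','intrinsics','distortion','R','t')}); return d
def load(f): return dict(np.load(f'pics/{f}.npz'))
def pix2w(d,uv,z):
    p=cv2.undistortPoints(np.array(uv,float).reshape(-1,1,2),d['intrinsics'],d['distortion']).reshape(-1,2)
    C=-d['R'].T@d['t']; o=[]
    for q in p:
        r=d['R'].T@np.array([q[0],q[1],1]); s=(z-C[2])/r[2]; o.append(C+s*r)
    return np.array(o)
def w2pix(d,X):
    return cv2.projectPoints(np.array(X,float).reshape(-1,1,3),cv2.Rodrigues(np.array(d['R']))[0],np.array(d['t'],float),d['intrinsics'],d['distortion'])[0].reshape(-1,2)
def crop(f,x0,y0,x1,y1,k,out):
    im=load(f)['frame'][y0:y1,x0:x1]; cv2.imwrite(f'pics/{out}.png',cv2.resize(im,None,fx=k,fy=k,interpolation=cv2.INTER_CUBIC))
E
python3 - <<'E'
from h import *
grab('scene','s0');grab('top','t0')
for f in('s0','t0'):
    d=load(f);print(-d['R'].T@d['t'])
print(arm.get_obs())
E
```

```text
[ 1.34128921 -0.37656075  0.88214315]
[0.36661985 0.08425572 1.24444031]
{'time_s': 0.1, 'qpos': array([-1.26182560e+00,  4.86850656e-02,  9.77195981e-02,  1.62200482e+00,
       -1.32518545e-05,  1.44299153e+00]), 'qd': array([ 9.06961471e-06, -4.91747187e-04,  4.39824761e-03,  9.09570676e-04,
        3.13430145e-04,  5.39716739e-04]), 'joint_torque': array([ 2.44490249e-03, -3.39852118e+01,  3.20935643e+01,  1.59015827e-02,
       -8.99893894e-05,  5.47240163e-06]), 'tcp_pos': array([ 0.22201111, -0.47553584,  0.40361195]), 'tool_rot': array([-3.06486113e+00, -6.80175980e-01,  3.29408204e-04]), 'wrist_force': array([ 0.36794675, -0.01429673,  0.10958493]), 'wrist_torque': array([-0.03187185, -0.02170846,  0.00629531]), 'opening': 0.0855277888196168}
```

```bash
ls .
```

```text
h.py
pics
```

View pics/s0.png

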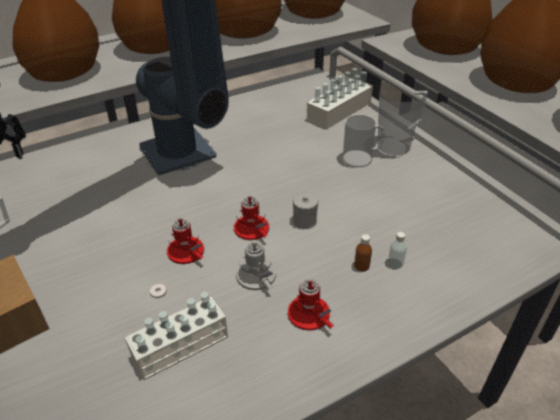

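View pics/t0.png

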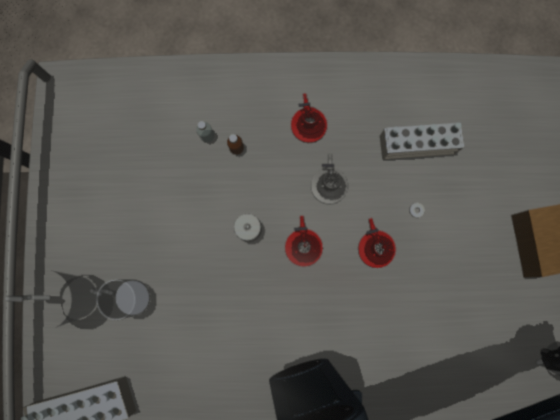

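Scene picture: the grey stand is at (256,262), with red look-alikes at (182,243), (250,218) and (309,303). The cap is at (305,210) and the white-grey ring at (158,291). In the top picture the stand is at (330,186), the ring at (417,210) and the cap at (248,227). The grey stand is the one meant, since the other three are red. I'll enlarge to confirm.

Run:
```python
from h import *
a=load('t0')['frame']
def c(im,x,y,r,k): return cv2.resize(im[y-r:y+r,x-r:x+r],None,fx=k,fy=k,interpolation=cv2.INTER_CUBIC)
b=load('s0')['frame']
A=np.hstack([c(a,330,180,33,6)[:390,:390],c(a,248,227,33,6)[:390,:390]])
B=np.hstack([c(a,417,210,33,6)[:390,:390],c(b,256,262,33,6)[:390,:390]])
cv2.imwrite('pics/c1.png',A);cv2.imwrite('pics/c2.png',B)
```

```text
(no output)
```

View pics/c1.png

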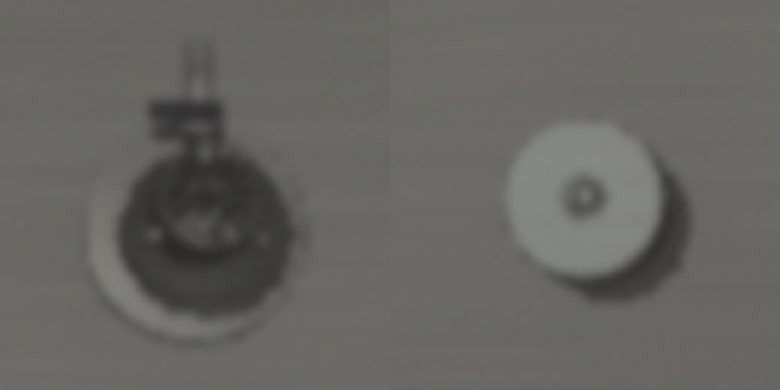

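View pics/c2.png

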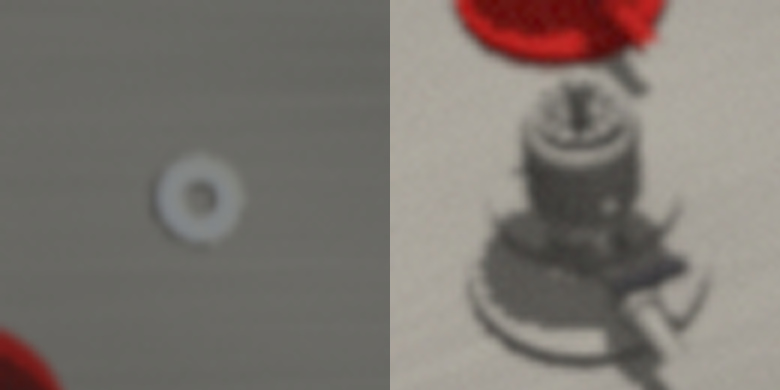

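Confirmed: the grey stand has a bare post and outlet, the cap has a plug in the middle, and the ring has an eye. Next I'll compute their positions.

Run:
```python
from h import *
t=load('t0');s=load('s0')
print('plate',pix2w(t,[(384+200/6,177+199/6)],.008), 'edges',pix2w(t,[(384+157/6,177+199/6),(384+243/6,177+199/6)],.008))
print('cap top',pix2w(t,[(215+196/6,194+199/6)],.07),'plug',pix2w(t,[(215+195/6,194+197/6)],.082),'edges',pix2w(t,[(215+117/6,194+199/6),(215+275/6,194+199/6)],.07))
print('stand foot',pix2w(t,[(297+90/6,147+233/6),(297+306/6,147+233/6),(297+198/6,147+340/6)],.007))
# scene crop origin (223,229), crop offset 390; post tip at (576-390,88)
print('stand post tip scene',pix2w(s,[(223+186/6,229+88/6)],.106))
print('outlet',pix2w(t,[(297+200/6,147+40/6)],.03))
X=pix2w(t,[(297+198/6,147+233/6)],.007)[0]
print(X,w2pix(s,[[X[0],X[1],.106]]),w2pix(t,[[X[0],X[1],.106]]))
print('plate scene',pix2w(s,[(158,290.5)],.008),'cap scene',pix2w(s,[(305.5,198)],.082))
for p in [(205,130),(235,143)]: print(pix2w(t,[p],.09))
```

```text
plate [[ 0.52709831 -0.24581667  0.008     ]] edges [[ 0.52729372 -0.22780358  0.008     ]
 [ 0.52690166 -0.26389339  0.008     ]]
cap top [[0.48353129 0.16762203 0.07      ]] plug [[0.48310753 0.16715185 0.082     ]] edges [[0.48380713 0.19818963 0.07      ]
 [0.48324628 0.13711686 0.07      ]]
stand foot [[ 0.59045625  0.01347008  0.007     ]
 [ 0.58960708 -0.07545184  0.007     ]
 [ 0.54561559 -0.02989046  0.007     ]]
stand post tip scene [[ 0.5970652  -0.02881045  0.106     ]]
outlet [[ 0.66574522 -0.03160929  0.03      ]]
[ 0.59002179 -0.03093402  0.007     ] [[251.66159279 242.0801844 ]] [[333.85402512 178.05735985]]
plate scene [[ 0.53137664 -0.24334219  0.008     ]] cap scene [[0.49177317 0.16867856 0.082     ]]
[[0.71190433 0.26701424 0.09      ]]
[[0.67911018 0.19590577 0.09      ]]
```

Request:
arm_command(
  deltas=[
    {"x":38,"y":29,"z":0,"rz":0.142},
    {"x":76,"y":58,"z":0,"rz":0.284},
    {"x":114,"y":86,"z":0,"rz":0.426},
    {"x":152,"y":115,"z":-10,"rz":0.57},
    {"x":190,"y":144,"z":-25,"rz":0.71},
    {"x":228,"y":172,"z":-50,"rz":0.853},
    {"x":266,"y":201,"z":-75,"rz":0.995},
    {"x":305,"y":230,"z":-100,"rz":1.137},
  ],
)

```text
invalid input
```

Run:
```python
from h import *
grab('wrist','w1');o=arm.get_obs();print(o['time_s'],o['tcp_pos'],o['tool_rot'],o['qpos'],o['opening'])
d=load('w1');print(-d['R'].T@d['t'],d['R'])
print(w2pix(d,[[.527,-.2458,.008],[.5314,-.2433,.008]]))
```

```text
0.15 [ 0.22202238 -0.47556012  0.40375272] [-3.06510954e+00 -6.80249377e-01  3.03502397e-04] [-1.26181727e+00  4.86179091e-02  9.79304990e-02  1.62202404e+00
 -2.01702560e-05  1.44298850e+00] 0.08559831058102647
[ 0.2861886  -0.44539956  0.37353607] [[ 0.42327615 -0.90599812 -0.0021691 ]
 [-0.86839333 -0.40638775  0.28415142]
 [-0.25832214 -0.11839089 -0.95877696]]
[[ 176.06376483 -262.2231568 ]
 [ 175.05146178 -270.73302252]]
```

View pics/w1.png

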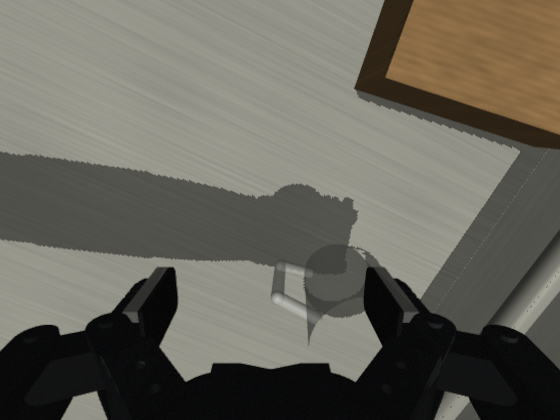

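Request:
arm_command(
  deltas=[
    {"x":38,"y":29,"z":0,"rx":0,"ry":0,"rz":0.142,"fingers":1},
    {"x":76,"y":58,"z":0,"rx":0,"ry":0,"rz":0.284,"fingers":1},
    {"x":114,"y":86,"z":0,"rx":0,"ry":0,"rz":0.426,"fingers":1},
    {"x":152,"y":115,"z":-10,"rx":0,"ry":0,"rz":0.57,"fingers":1},
    {"x":190,"y":144,"z":-25,"rx":0,"ry":0,"rz":0.71,"fingers":1},
    {"x":228,"y":172,"z":-50,"rx":0,"ry":0,"rz":0.853,"fingers":1},
    {"x":266,"y":201,"z":-75,"rx":0,"ry":0,"rz":0.995,"fingers":1},
    {"x":305,"y":230,"z":-100,"rx":0,"ry":0,"rz":1.137,"fingers":1},
  ],
  newtons=40,
)

```text
time_s: 1.15
tcp_pos: [0.5281, -0.2445, 0.3035]
tool_rot: [-2.213, -2.23, 0.0]
wrist_force: [-0.2, -1.6, 1.0]
opening: 0.0855
```

Run:
```python
from h import *
grab('wrist','w2');o=arm.get_obs();print(o['time_s'],o['tcp_pos'],o['tool_rot'],o['qpos'],o['opening'])
d=load('w2');print(-d['R'].T@d['t'],d['R'])
print(w2pix(d,[[.527,-.2458,.008],[.5314,-.2433,.008]]))
```

```text
1.2 [ 0.5306789  -0.24049209  0.2988945 ] [-2.1992917 -2.2347538 -0.0066502] [-0.54193463  0.20234839  0.05826169  1.43169227  0.00555769  1.01285282] 0.0857419348385981
[ 0.52604951 -0.17267713  0.27344552] [[ 9.99968647e-01  7.91775023e-03 -1.22834157e-04]
 [ 7.62541875e-03 -9.58634524e-01  2.84537698e-01]
 [ 2.13514536e-03 -2.84529713e-01 -9.58664844e-01]]
[[270.73570231 206.79281017]
 [275.85644736 204.03953969]]
```

View pics/w2.png

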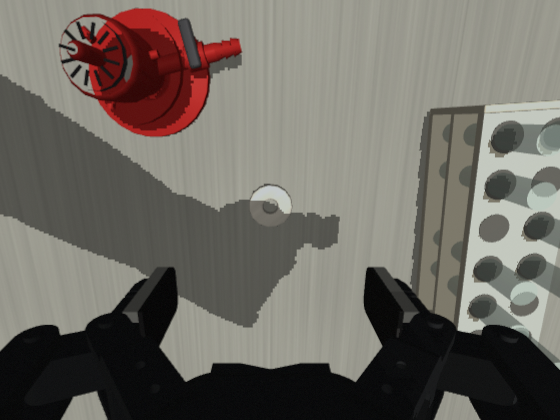

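Ring at (271,206) in the wrist view, within 1 px of the projected top-view estimate (0.527, -0.2458). Red stand top-left at (150,70), rack at right. Descending partway with the fingers narrowed.

Request:
arm_command(
  deltas=[
    {"x":0,"y":0,"z":-15,"rx":0,"ry":0,"rz":0,"fingers":0.56},
    {"x":0,"y":0,"z":-30,"rx":0,"ry":0,"rz":0,"fingers":0.56},
    {"x":0,"y":0,"z":-50,"rx":0,"ry":0,"rz":0,"fingers":0.56},
    {"x":0,"y":0,"z":-70,"rx":0,"ry":0,"rz":0,"fingers":0.56},
    {"x":0,"y":0,"z":-85,"rx":0,"ry":0,"rz":0,"fingers":0.56},
    {"x":0,"y":0,"z":-90,"rx":0,"ry":0,"rz":0,"fingers":0.56},
    {"x":0,"y":0,"z":-90,"rx":0,"ry":0,"rz":0,"fingers":0.56},
    {"x":0,"y":0,"z":-90,"rx":0,"ry":0,"rz":0,"fingers":0.56},
  ],
)

```text
time_s: 2.2
tcp_pos: [0.5274, -0.246, 0.2158]
tool_rot: [2.217, 2.223, 0.001]
wrist_force: [0.0, -0.3, -0.2]
opening: 0.0475
```

Run:
```python
from h import *
grab('wrist','w3');o=arm.get_obs();print(o['time_s'],o['tcp_pos'],o['tool_rot'],o['wrist_force'],o['opening'])
d=load('w3');print(-d['R'].T@d['t'],d['intrinsics'])
print(w2pix(d,[[.527,-.2458,.008],[.5314,-.2433,.008]]))
```

```text
2.25 [ 0.52749205 -0.24600601  0.21582416] [2.21682275e+00 2.22333465e+00 6.91050601e-04] [ 0.4208491  -0.38836071  0.35203   ] 0.047948455979947444
[ 0.52582811 -0.17421574  0.18558681] [[318.06068561   0.         270.26881037]
 [  0.         318.06068561 213.05961388]
 [  0.           0.           1.        ]]
[[271.31071716 242.92937814]
 [278.69561923 239.04522261]]
```

View pics/w3.png

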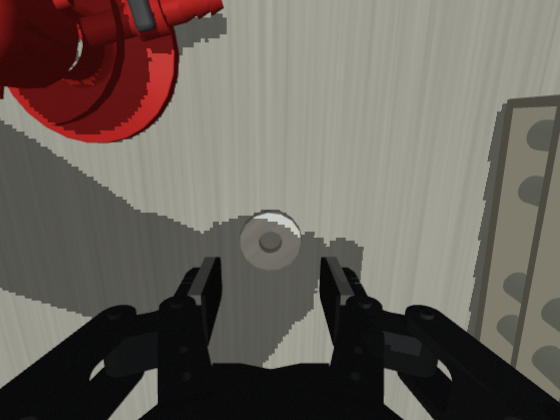

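Run:
```python
from h import *
d=load('w3');crop('w3',180,190,360,320,4,'w3c')
for uv in [(270.5,240.5)]: print(pix2w(d,[uv],.008))
p=cv2.undistortPoints(np.array([[[270.5,258.]]]),d['intrinsics'],d['distortion']).ravel()
for dep in(.142,.148,.154):
    X=d['R'].T@(np.array([p[0],p[1],1])*dep-d['t']);print(dep,X,'tip ahead of tcp',.2158-X[2])
```

```text
[[ 0.52650899 -0.24424178  0.008     ]]
0.142 [ 0.52635527 -0.23398621  0.0552267 ] tip ahead of tcp 0.160573302651385
0.148 [ 0.52637754 -0.23651172  0.04971852] tip ahead of tcp 0.1660814765974469
0.154 [ 0.52639982 -0.23903723  0.04421035] tip ahead of tcp 0.17158965054350878
```

View pics/w3c.png

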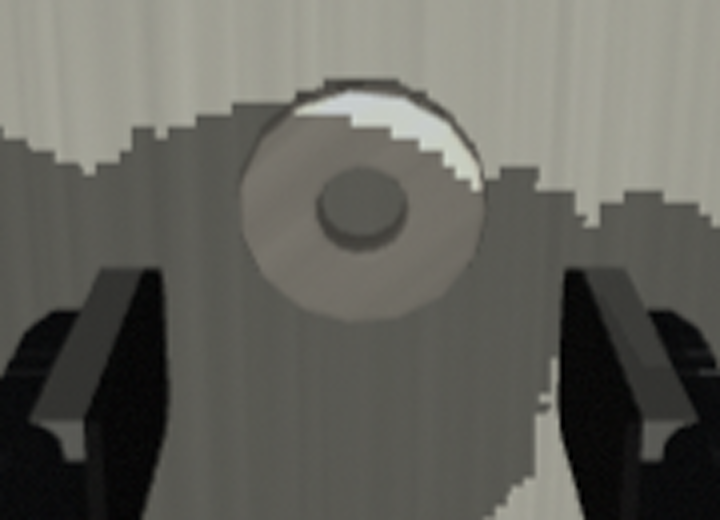

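Ring centre at (270.6,241.4) px gives (0.5266, -0.2445), consistent within ~1 mm with the top view. The pad tips are about 164 mm ahead of the TCP at this opening. Now I'll go down and close.

Request:
arm_command(
  deltas=[
    {"x":0,"y":1,"z":-12,"rx":0,"ry":0,"rz":0,"fingers":0.56},
    {"x":0,"y":1,"z":-24,"rx":0,"ry":0,"rz":0,"fingers":0.56},
    {"x":-1,"y":1,"z":-36,"rx":0,"ry":0,"rz":0,"fingers":0.56},
    {"x":-1,"y":1,"z":-43,"rx":0,"ry":0,"rz":0,"fingers":0.56},
    {"x":-1,"y":1,"z":-47,"rx":0,"ry":0,"rz":0,"fingers":0.56},
    {"x":-1,"y":1,"z":-47,"rx":0,"ry":0,"rz":0,"fingers":0.56},
    {"x":-1,"y":1,"z":-47,"rx":0,"ry":0,"rz":0,"fingers":0.56},
    {"x":-1,"y":1,"z":-47,"rx":0,"ry":0,"rz":0,"fingers":0.56},
  ],
)

```text
time_s: 3.25
tcp_pos: [0.5254, -0.2442, 0.1707]
tool_rot: [-2.216, -2.224, 0.001]
wrist_force: [-8.4, 4.9, 16.9]
opening: 0.0477
```

Run:
```python
from h import *
grab('wrist','w4');o=arm.get_obs();print(o['time_s'],o['tcp_pos'],o['tool_rot'],o['wrist_force'],o['opening'])
crop('w4',170,170,370,320,4,'w4c')
d=load('w4')
print(w2pix(d,[[.5268,-.2450,.008],[.5268+.019,-.2450,.008]]))
```

```text
3.3 [ 0.52540834 -0.24420327  0.17074976] [-2.21635118e+00 -2.22403667e+00  1.03141523e-03] [-7.88704405  5.09119825 16.94068743] 0.04795228563951683
[[276.88801814 282.00554815]
 [317.76407105 282.1735941 ]]
```

View pics/w4c.png

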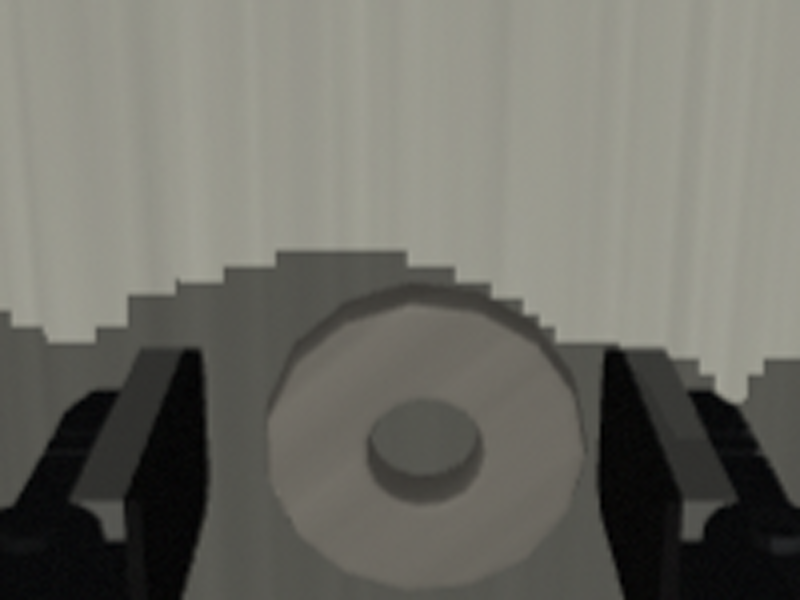

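Pads touch the surface at TCP z=0.1707 (17 N up). Ring (276,282) sits about 2.5 mm off the jaw middle (271). Raising 4.5 mm, shifting +2 in x, then closing.

Request:
arm_command(
  deltas=[
    {"x":2,"y":0,"z":4.5,"rx":0,"ry":0,"rz":0,"fingers":0.56},
    {"x":2,"y":0,"z":4.5,"rx":0,"ry":0,"rz":0,"fingers":0.5},
    {"x":2,"y":0,"z":4.5,"rx":0,"ry":0,"rz":0,"fingers":0.4},
    {"x":2,"y":0,"z":4.5,"rx":0,"ry":0,"rz":0,"fingers":0.3},
    {"x":2,"y":0,"z":4.5,"rx":0,"ry":0,"rz":0,"fingers":0.3},
    {"x":2,"y":0,"z":4.5,"rx":0,"ry":0,"rz":0,"fingers":0.3},
    {"x":2,"y":0,"z":4.5,"rx":0,"ry":0,"rz":0,"fingers":0.3},
    {"x":2,"y":0,"z":4.5,"rx":0,"ry":0,"rz":0,"fingers":0.3},
  ],
  newtons=40,
)

```text
time_s: 4.3
tcp_pos: [0.5284, -0.2449, 0.1727]
tool_rot: [2.217, 2.224, 0.0]
wrist_force: [-0.1, -0.6, 6.0]
opening: 0.035
```

Run:
```python
from h import *
grab('wrist','w5');o=arm.get_obs();print(o['time_s'],o['tcp_pos'],o['tool_rot'],o['wrist_force'],o['opening'])
crop('w5',170,170,370,320,4,'w5c')
```

```text
4.35 [ 0.52839617 -0.24492824  0.1726519 ] [2.21726572e+00 2.22384707e+00 4.07919217e-04] [1.21704787 0.05273788 5.39467255] 0.03526426222509952
```

View pics/w5c.png

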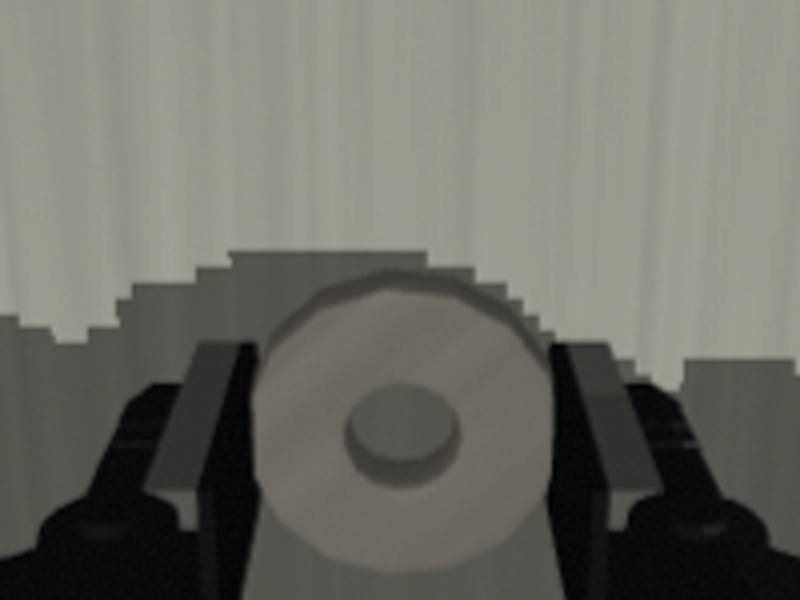

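Ring gripped centrally between the pads, eye at (271,278). Lifting and moving to the near side of the stand to look at it.

Request:
arm_command(
  deltas=[
    {"x":0,"y":0,"z":25,"rx":0,"ry":0,"rz":0,"fingers":0.3},
    {"x":0,"y":0,"z":60,"rx":0,"ry":0,"rz":0,"fingers":0.3},
    {"x":0,"y":0,"z":100,"rx":0,"ry":0,"rz":0,"fingers":0.3},
    {"x":10,"y":25,"z":128,"rx":0,"ry":0,"rz":0,"fingers":0.3},
    {"x":30,"y":70,"z":130,"rx":0,"ry":0,"rz":0,"fingers":0.3},
    {"x":50,"y":115,"z":130,"rx":0,"ry":0,"rz":0,"fingers":0.3},
    {"x":60,"y":140,"z":130,"rx":0,"ry":0,"rz":0,"fingers":0.3},
    {"x":62,"y":145,"z":130,"rx":0,"ry":0,"rz":0,"fingers":0.3},
  ],
)

```text
time_s: 5.35
tcp_pos: [0.5901, -0.098, 0.3005]
tool_rot: [-2.213, -2.226, 0.002]
wrist_force: [0.3, -1.3, -0.9]
opening: 0.0349
```

Request:
arm_command(
  deltas=[
    {"x":0,"y":0,"z":0,"rx":0,"ry":0,"rz":0,"fingers":0.3},
    {"x":0,"y":0,"z":0,"rx":0,"ry":0,"rz":0,"fingers":0.3},
    {"x":0,"y":0,"z":0,"rx":0,"ry":0,"rz":0,"fingers":0.3},
    {"x":0,"y":0,"z":0,"rx":0,"ry":0,"rz":0,"fingers":0.3},
    {"x":0,"y":0,"z":0,"rx":0,"ry":0,"rz":0,"fingers":0.3},
    {"x":0,"y":0,"z":0,"rx":0,"ry":0,"rz":0,"fingers":0.3},
    {"x":0,"y":0,"z":0,"rx":0,"ry":0,"rz":0,"fingers":0.3},
    {"x":0,"y":0,"z":0,"rx":0,"ry":0,"rz":0,"fingers":0.3},
  ],
)

```text
time_s: 6.35
tcp_pos: [0.5901, -0.0996, 0.3022]
tool_rot: [2.218, 2.225, 0.0]
wrist_force: [0.4, -0.7, -0.1]
opening: 0.035
```

Run:
```python
from h import *
grab('wrist','w6');o=arm.get_obs();print(o['time_s'],o['tcp_pos'],o['tool_rot'],o['wrist_force'],o['opening'])
d=load('w6')
print(w2pix(d,[[.590,-.031,.106],[.59,-.031,.05]]))
```

```text
6.4 [ 0.59008749 -0.09964366  0.30219306] [-2.21796890e+00 -2.22483058e+00  2.57003065e-05] [-0.20199603 -0.67453413 -0.98067244] 0.03480530554173178
[[273.30629862 125.31663621]
 [272.52174676 123.63944778]]
```

View pics/w6.png

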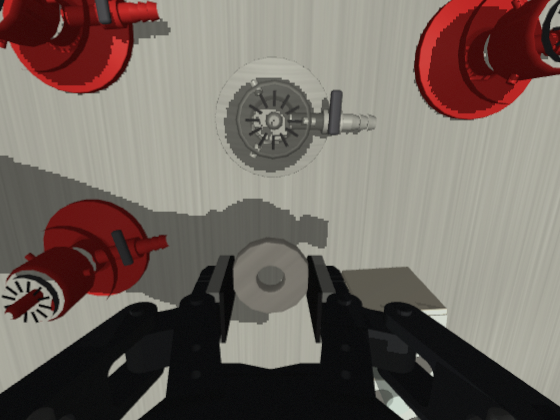

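The grey stand is seen from above with its post at (274,121) and outlet to the right; the plate is held at (270,275). Enlarging both.

Run:
```python
from h import *
a=load('w6')['frame']
A=cv2.resize(a[80:160,230:320],None,fx=8,fy=8,interpolation=cv2.INTER_CUBIC)
cv2.imwrite('pics/w6a.png',cv2.resize(a[80:150,235:315],None,fx=8,fy=8,interpolation=cv2.INTER_CUBIC))
cv2.imwrite('pics/w6b.png',cv2.resize(a[230:320,220:330],None,fx=7,fy=6.5,interpolation=cv2.INTER_CUBIC))
```

```text
(no output)
```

View pics/w6a.png

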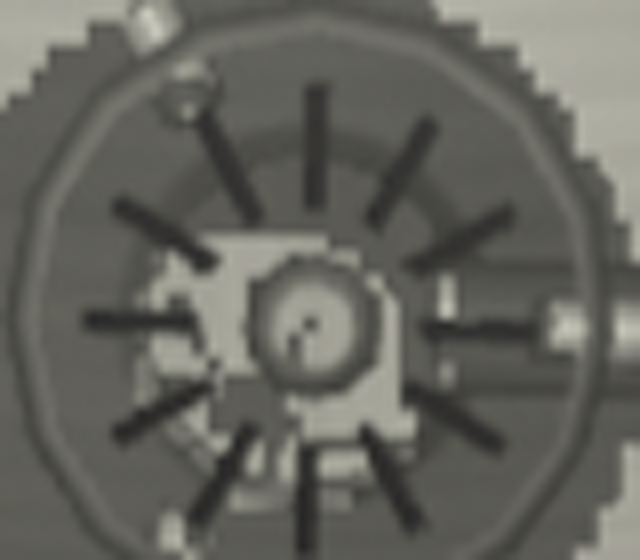

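View pics/w6b.png

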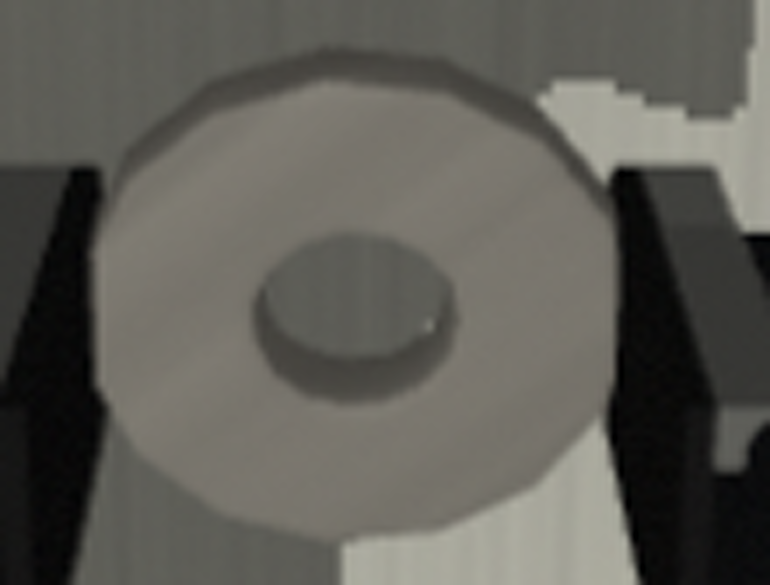

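Run:
```python
from h import *
d=load('w6')
p=pix2w(d,[(270.8,278.2)],.1375)[0]; q=pix2w(d,[(273.8,120.4)],.106)[0]
e=pix2w(d,[(220+95/7,277),(220+617/7,277)],.1375);print('plate width',np.diff(e[:,0]))
print('plate',p,'post',q,'delta mm',(q-p)*1e3)
# second post measure: scene cam
s=grab('scene','s1');print('old post guess in scene',w2pix(s,[q]))
t=load('t0');print('post top proj',w2pix(t,[q,[q[0],q[1],.007]]))
print(pix2w(load('s0'),[(223+186/6,229+88/6)],.106))
```

```text
plate width [0.03500758]
plate [ 0.58894395 -0.09967505  0.1375    ] post [ 0.59023302 -0.02862301  0.106     ] delta mm [  1.28906946  71.05204073 -31.5       ]
old post guess in scene [[252.64444615 241.774984  ]]
post top proj [[332.83764943 177.9752346 ]
 [329.06231637 185.75780039]]
[[ 0.5970652  -0.02881045  0.106     ]]
```

Relative shift from plate eye to post is (+1.3, +71.0) mm, seen in one image. Moving there and lowering to about 8 mm above the tip, then looking.

Request:
arm_command(
  deltas=[
    {"x":0,"y":15,"z":0,"rx":0,"ry":0,"rz":0,"fingers":0.3},
    {"x":0.5,"y":35,"z":0,"rx":0,"ry":0,"rz":0,"fingers":0.3},
    {"x":1,"y":55,"z":0,"rx":0,"ry":0,"rz":0,"fingers":0.3},
    {"x":1.3,"y":67,"z":0,"rx":0,"ry":0,"rz":0,"fingers":0.3},
    {"x":1.3,"y":71,"z":-5,"rx":0,"ry":0,"rz":0,"fingers":0.3},
    {"x":1.3,"y":71,"z":-12,"rx":0,"ry":0,"rz":0,"fingers":0.3},
    {"x":1.3,"y":71,"z":-16,"rx":0,"ry":0,"rz":0,"fingers":0.3},
    {"x":1.3,"y":71,"z":-16,"rx":0,"ry":0,"rz":0,"fingers":0.3},
  ],
)

```text
time_s: 7.45
tcp_pos: [0.5911, -0.0292, 0.2853]
tool_rot: [-2.218, -2.223, 0.002]
wrist_force: [-0.1, 0.1, -0.3]
opening: 0.035
```

Run:
```python
from h import *
grab('wrist','w7');grab('scene','s2');o=arm.get_obs();print(o['time_s'],o['tcp_pos'],o['tool_rot'],o['wrist_force'],o['opening'])
crop('w7',210,220,330,310,6,'w7c');crop('s2',205,185,305,285,6,'s2c')
```

```text
7.55 [ 0.59136909 -0.02919347  0.28610535] [-2.21887991e+00 -2.22384856e+00  2.67142552e-04] [-1.01638311  0.06564647 -0.07828318] 0.03499263237550922
```

View pics/w7c.png

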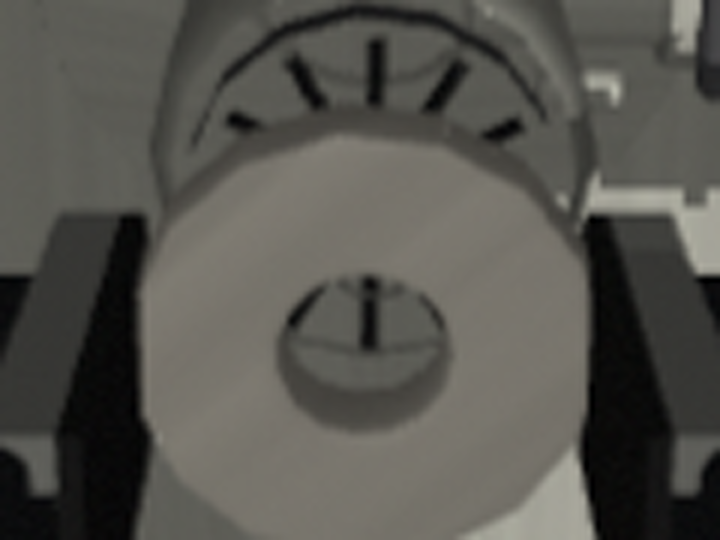

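View pics/s2c.png

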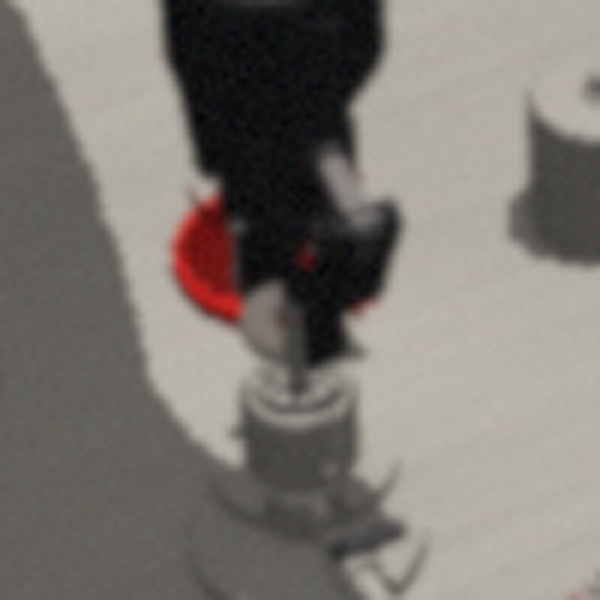

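Run:
```python
from h import *
s=load('s2');w=load('w7')
P=[.5911,-.0290]
print('scene: tip,base91,plate bot, top',w2pix(s,[[*P,.106],[*P,.091],[*P,.1134],[*P,.1214]]))
print('wrist: tip,base91,eye top',w2pix(w,[[*P,.106],[.5911,-.0245,.106],[*P,.091],[*P,.1214]]))
crop('s2',230,220,280,262,14,'s2d')
```

```text
scene: tip,base91,plate bot, top [[252.67237031 242.06961704]
 [252.96972265 247.02190464]
 [252.52397525 239.59488826]
 [252.36226749 236.89566626]]
wrist: tip,base91,eye top [[273.56494161 264.15445981]
 [273.61167683 256.09268295]
 [273.33408634 252.38657493]
 [273.84845913 278.60616605]]
```

View pics/s2d.png

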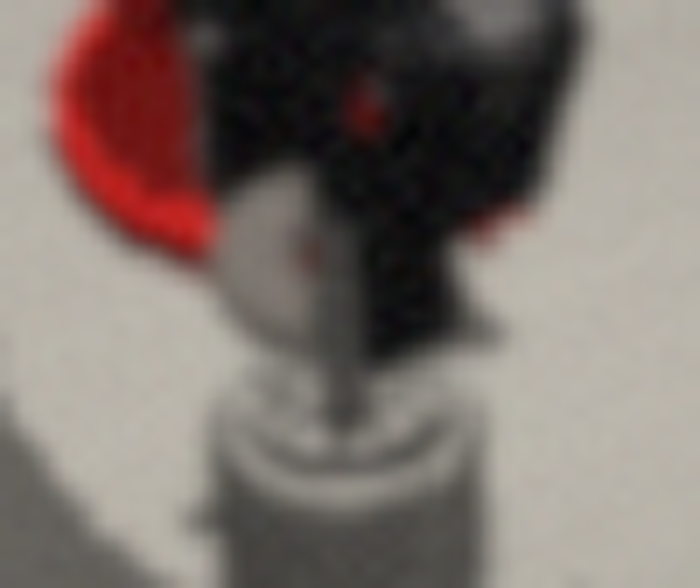

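The eye is in line with the post in x (slot at 271 px, eye centre 271 px). y is about 0.6 mm short of the measured shift. Adding +0.5 in both and lowering so the tip enters the eye.

Request:
arm_command(
  deltas=[
    {"x":0.5,"y":0.5,"z":-2,"rx":0,"ry":0,"rz":0,"fingers":0.3},
    {"x":0.5,"y":0.5,"z":-4,"rx":0,"ry":0,"rz":0,"fingers":0.3},
    {"x":0.5,"y":0.5,"z":-6,"rx":0,"ry":0,"rz":0,"fingers":0.3},
    {"x":0.5,"y":0.5,"z":-8,"rx":0,"ry":0,"rz":0,"fingers":0.3},
    {"x":0.5,"y":0.5,"z":-10,"rx":0,"ry":0,"rz":0,"fingers":0.3},
    {"x":0.5,"y":0.5,"z":-11,"rx":0,"ry":0,"rz":0,"fingers":0.3},
    {"x":0.5,"y":0.5,"z":-12,"rx":0,"ry":0,"rz":0,"fingers":0.3},
    {"x":0.5,"y":0.5,"z":-12,"rx":0,"ry":0,"rz":0,"fingers":0.3},
  ],
)

```text
time_s: 8.55
tcp_pos: [0.5919, -0.0282, 0.2741]
tool_rot: [-2.218, -2.225, 0.0]
wrist_force: [0.1, -0.0, -0.7]
opening: 0.0347
```

Run:
```python
from h import *
grab('wrist','w8');o=arm.get_obs();print(o['time_s'],o['tcp_pos'],o['tool_rot'],o['wrist_force'],o['opening'])
crop('w8',210,220,330,310,6,'w8c')
```

```text
8.6 [ 0.59188669 -0.02822392  0.27421617] [2.21811191e+00 2.22476509e+00 3.02400047e-05] [ 0.26835541  0.77228215 -0.81802052] 0.0352470959830506
```

View pics/w8c.png

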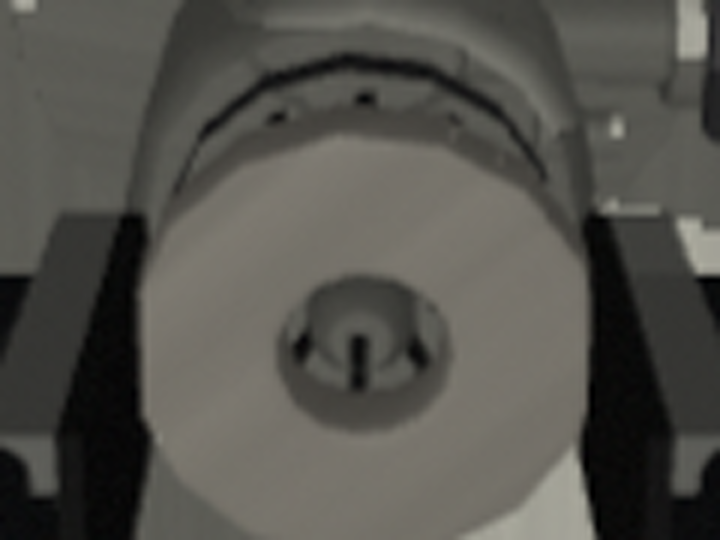

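The post tip is inside the eye at (270,274), with no contact force. Lowering to just above the support.

Request:
arm_command(
  deltas=[
    {"x":0,"y":0.5,"z":-2,"rx":0,"ry":0,"rz":0,"fingers":0.3},
    {"x":0,"y":0.5,"z":-4,"rx":0,"ry":0,"rz":0,"fingers":0.3},
    {"x":0,"y":0.5,"z":-6,"rx":0,"ry":0,"rz":0,"fingers":0.3},
    {"x":0,"y":0.5,"z":-8,"rx":0,"ry":0,"rz":0,"fingers":0.3},
    {"x":0,"y":0.5,"z":-9,"rx":0,"ry":0,"rz":0,"fingers":0.3},
    {"x":0,"y":0.5,"z":-10,"rx":0,"ry":0,"rz":0,"fingers":0.3},
    {"x":0,"y":0.5,"z":-10,"rx":0,"ry":0,"rz":0,"fingers":0.3},
    {"x":0,"y":0.5,"z":-10,"rx":0,"ry":0,"rz":0,"fingers":0.3},
  ],
)

```text
time_s: 9.6
tcp_pos: [0.5919, -0.0277, 0.2643]
tool_rot: [2.218, 2.225, 0.0]
wrist_force: [-0.0, 0.4, 0.0]
opening: 0.0347
```

Run:
```python
from h import *
grab('wrist','w9');o=arm.get_obs();print(o['time_s'],o['tcp_pos'],o['tool_rot'],o['wrist_force'],o['opening'])
crop('w9',210,220,330,310,6,'w9c')
```

```text
9.65 [ 0.59191318 -0.02770823  0.26429934] [2.21804303e+00 2.22466558e+00 1.38602310e-04] [-0.11778429  0.41314943  0.13575376] 0.03509873920949876
```

View pics/w9c.png

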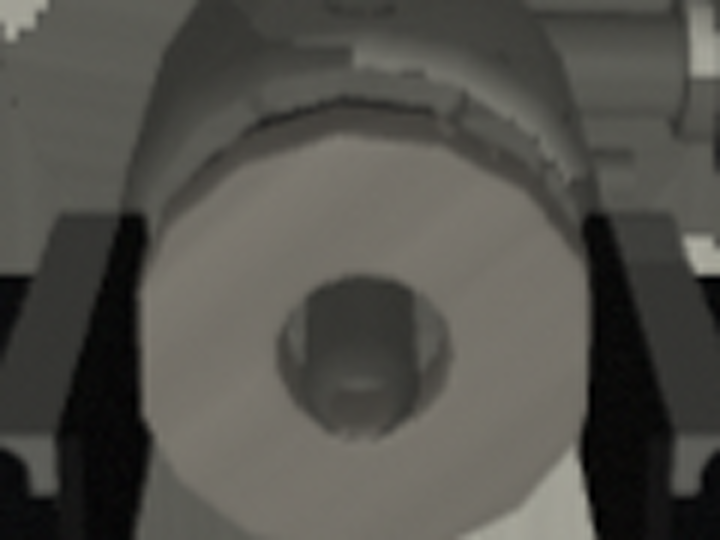

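The post stands through the eye (270,277), and the plate's underside is at 0.0916 m with no force. Releasing and backing straight up.

Request:
arm_command(
  deltas=[
    {"x":0,"y":0,"z":-0.5,"rx":0,"ry":0,"rz":0,"fingers":0.5},
    {"x":0,"y":0,"z":-0.5,"rx":0,"ry":0,"rz":0,"fingers":0.56},
    {"x":0,"y":0,"z":-0.5,"rx":0,"ry":0,"rz":0,"fingers":0.6},
    {"x":0,"y":0,"z":-0.5,"rx":0,"ry":0,"rz":0,"fingers":0.6},
    {"x":0,"y":0,"z":10,"rx":0,"ry":0,"rz":0,"fingers":0.6},
    {"x":0,"y":0,"z":30,"rx":0,"ry":0,"rz":0,"fingers":0.6},
    {"x":0,"y":0,"z":55,"rx":0,"ry":0,"rz":0,"fingers":0.7},
    {"x":0,"y":0,"z":75,"rx":0,"ry":0,"rz":0,"fingers":0.8},
  ],
)

```text
time_s: 10.65
tcp_pos: [0.5921, -0.0277, 0.3414]
tool_rot: [2.217, 2.224, 0.002]
wrist_force: [0.4, 0.6, 0.2]
opening: 0.068
```

Run:
```python
from h import *
grab('wrist','w10');o=arm.get_obs();print(o['time_s'],o['tcp_pos'],o['tool_rot'],o['qd'].round(3),o['wrist_force'],o['opening'])
crop('w10',170,180,370,320,4,'w10c')
```

```text
10.7 [ 0.59266858 -0.02780727  0.3446078 ] [2.2140129  2.22077649 0.00645284] [ 0.    -0.007 -0.015 -0.058  0.001  0.   ] [ 1.02474491 -0.14158683  2.07045372] 0.06832276297864005
```

View pics/w10c.png

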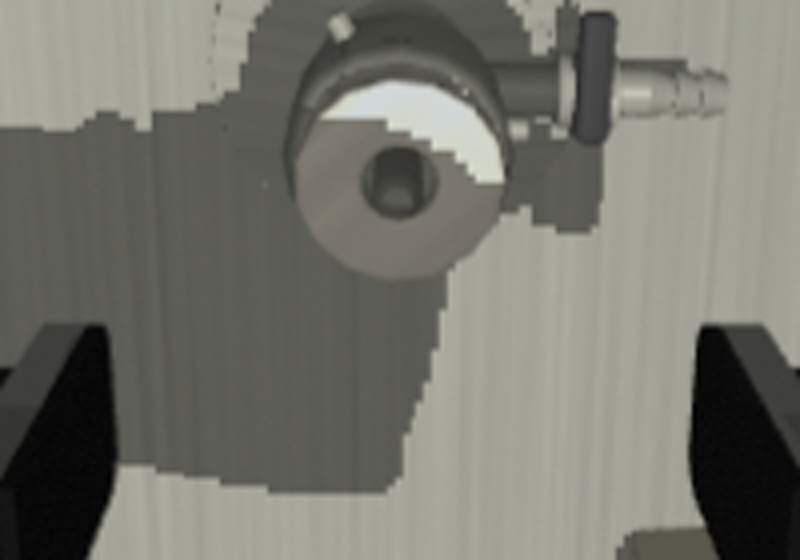

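Run:
```python
from h import *
for f,uv in(('w9',(270.3,282.3)),('w8',(270.,274.5)),('w6',(273.8,120.4))):
    d=load(f);print(f,pix2w(d,[uv],.106))
d=load('w10')
cv2.imwrite('pics/w10d.png',cv2.resize(d['frame'][190:255,235:305],None,fx=8,fy=8,interpolation=cv2.INTER_CUBIC))
cv2.imwrite('pics/w9d.png',cv2.resize(load('w9')['frame'][255:305,240:300],None,fx=10,fy=10,interpolation=cv2.INTER_CUBIC))
```

```text
w9 [[ 0.59054223 -0.02636438  0.106     ]]
w8 [[ 0.59030659 -0.02808101  0.106     ]]
w6 [[ 0.59023302 -0.02862301  0.106     ]]
```

View pics/w10d.png

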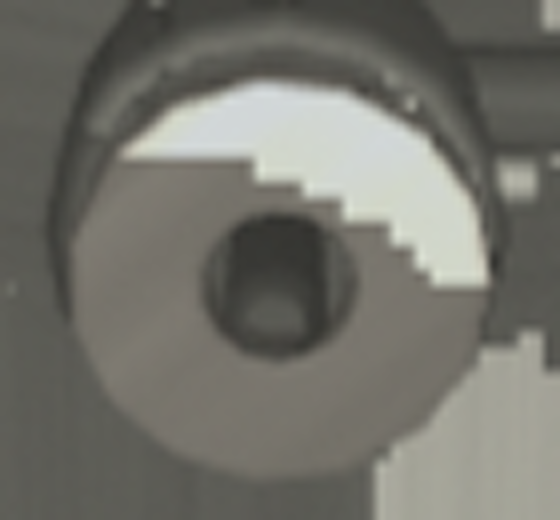

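View pics/w9d.png

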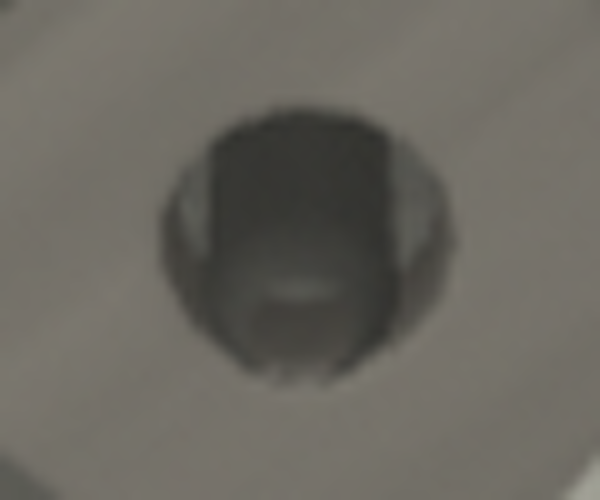

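Plate lies flat on the support with the post through its eye, in w10 at (270,215). Going above the cap.

Request:
arm_command(
  deltas=[
    {"x":-13,"y":24,"z":5,"rx":0,"ry":0,"rz":0,"fingers":1},
    {"x":-30,"y":55,"z":5,"rx":0,"ry":0,"rz":0,"fingers":1},
    {"x":-50,"y":90,"z":5,"rx":0,"ry":0,"rz":0,"fingers":1},
    {"x":-70,"y":125,"z":0,"rx":0,"ry":0,"rz":0,"fingers":1},
    {"x":-90,"y":160,"z":0,"rx":0,"ry":0,"rz":0,"fingers":1},
    {"x":-103,"y":187,"z":-10,"rx":0,"ry":0,"rz":0,"fingers":1},
    {"x":-107,"y":195,"z":-20,"rx":0,"ry":0,"rz":0,"fingers":1},
    {"x":-107,"y":195,"z":-20,"rx":0,"ry":0,"rz":0,"fingers":1},
  ],
)

```text
time_s: 11.7
tcp_pos: [0.4845, 0.1673, 0.3181]
tool_rot: [-2.217, -2.225, 0.003]
wrist_force: [0.5, 0.3, -0.6]
opening: 0.0854
```

Run:
```python
from h import *
get_image('scene');get_image('scene')
grab('wrist','w11');o=arm.get_obs();print(o['time_s'],o['tcp_pos'],o['tool_rot'],o['qpos'],o['opening'])
d=load('w11');print(w2pix(d,[[.4845,.167,.082]]))
```

```text
11.85 [0.48545927 0.16651616 0.31943903] [2.21905947e+00 2.22289688e+00 2.58372960e-04] [ 1.99833815e-01  1.46825413e-02 -1.04191527e-01  1.45142330e+00
 -4.53702084e-04  1.76890223e+00] 0.0853677120650864
[[271.10007238 226.85267635]]
```

View pics/w11.png

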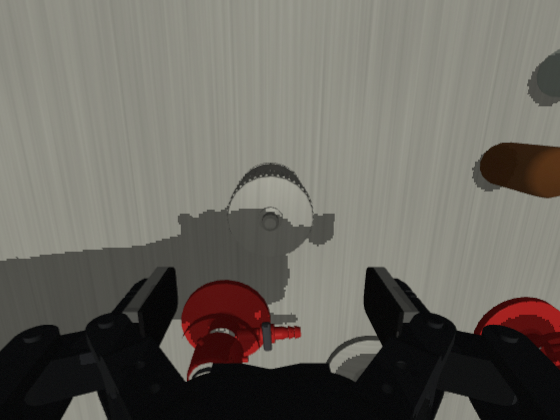

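Cap's plug at about (270,219), top disc spanning (229–312, 173–253). Measuring.

Run:
```python
from h import *
d=load('w11')
cv2.imwrite('pics/w11c.png',cv2.resize(d['frame'][160:260,220:325],None,fx=6,fy=6,interpolation=cv2.INTER_CUBIC))
print(pix2w(d,[(270.3,219.5)],.082),pix2w(d,[(229,213),(312.5,213)],.07))
```

```text
[[0.48393652 0.1723082  0.082     ]] [[0.45427117 0.17330554 0.07      ]
 [0.51425813 0.17344427 0.07      ]]
```

View pics/w11c.png

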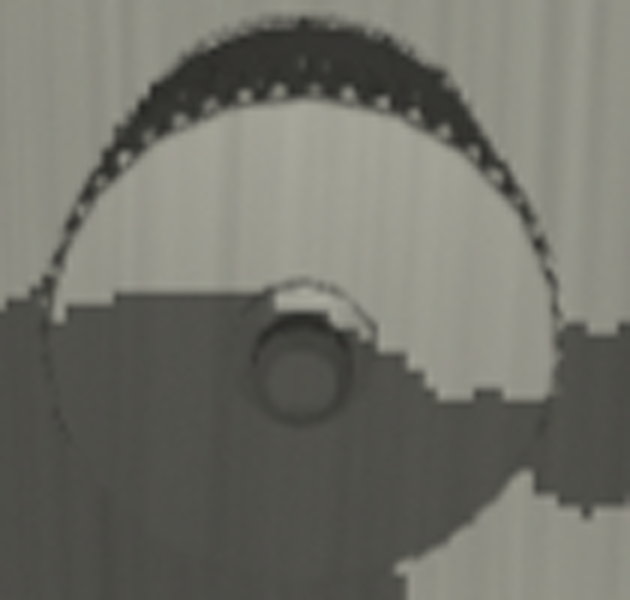

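Run:
```python
from h import *
d=load('w11')
print('far edge',pix2w(d,[(270.5,176.3)],.07),'plug',pix2w(d,[(270.2,221.7)],.082))
for f,uv in(('w9',(270.2,288)),('w10',(269.4,229.7))): print(f,pix2w(load(f),[uv],.106))
for y in(.167,.169,.171): print(y,w2pix(d,[[.4845,y+.031,.07],[.4845,y,.082]]))
```

```text
far edge [[0.48401331 0.1999676  0.07      ]] plug [[0.48387194 0.17072711 0.082     ]]
w9 [[ 0.59050647 -0.02923723  0.106     ]]
w10 [[ 0.59054014 -0.02873083  0.106     ]]
0.167 [[271.19146657 179.10319356]
 [271.10007238 226.85267635]]
0.169 [[271.20084874 176.25539489]
 [271.10932655 224.09501417]]
0.171 [[271.21027974 173.39283049]
 [271.11862939 221.3229118 ]]
```

Request:
arm_command(
  deltas=[
    {"x":0,"y":3,"z":-15,"rx":0,"ry":0,"rz":0,"fingers":1},
    {"x":0,"y":3,"z":-30,"rx":0,"ry":0,"rz":0,"fingers":1},
    {"x":0,"y":3,"z":-45,"rx":0,"ry":0,"rz":0,"fingers":1},
    {"x":0,"y":3,"z":-60,"rx":0,"ry":0,"rz":0,"fingers":1},
    {"x":0,"y":3,"z":-75,"rx":0,"ry":0,"rz":0,"fingers":1},
    {"x":0,"y":3,"z":-90,"rx":0,"ry":0,"rz":0,"fingers":1},
    {"x":0,"y":3,"z":-103,"rx":0,"ry":0,"rz":0,"fingers":1},
    {"x":0,"y":3,"z":-106,"rx":0,"ry":0,"rz":0,"fingers":1},
  ],
)

```text
time_s: 12.85
tcp_pos: [0.4843, 0.1702, 0.2118]
tool_rot: [-2.217, -2.224, 0.003]
wrist_force: [0.4, 0.3, 0.4]
opening: 0.0855
```

Run:
```python
from h import *
get_image('scene');get_image('scene');
grab('wrist','w12');o=arm.get_obs();print(o['time_s'],o['tcp_pos'],o['tool_rot'],o['wrist_force'],o['opening'])
d=load('w12');print(w2pix(d,[[.485,.1695,.082],[.485,.1695+.031,.07],[.485+.031,.1695,.07]]))
```

```text
13.0 [0.48503613 0.17034416 0.21343731] [2.21790356e+00 2.22462444e+00 5.48759298e-04] [ 0.46085237 -0.26559448 -0.66642895] 0.08524153133245578
[[274.91467218 324.20423059]
 [275.09056938 233.83041839]
 [351.09261665 306.07174675]]
```

View pics/w12.png

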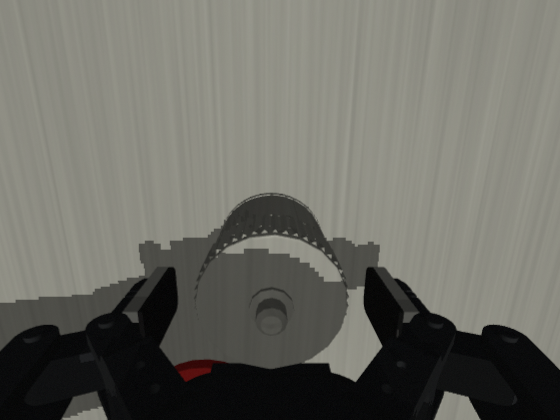

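The disc spans 195–348 with its far edge at y≈235. It is centred between the jaws and about 1 mm toward -y. Closing on the knurl.

Request:
arm_command(
  deltas=[
    {"x":0,"y":-1,"z":0,"rx":0,"ry":0,"rz":0,"fingers":0.9},
    {"x":0,"y":-1,"z":0,"rx":0,"ry":0,"rz":0,"fingers":0.8},
    {"x":0,"y":-1,"z":0,"rx":0,"ry":0,"rz":0,"fingers":0.75},
    {"x":0,"y":-1,"z":0,"rx":0,"ry":0,"rz":0,"fingers":0.65},
    {"x":0,"y":-1,"z":0,"rx":0,"ry":0,"rz":0,"fingers":0.6},
    {"x":0,"y":-1,"z":0,"rx":0,"ry":0,"rz":0,"fingers":0.6},
    {"x":0,"y":-1,"z":0,"rx":0,"ry":0,"rz":0,"fingers":0.6},
    {"x":0,"y":-1,"z":0,"rx":0,"ry":0,"rz":0,"fingers":0.6},
  ],
  newtons=80,
)

```text
time_s: 14.0
tcp_pos: [0.4851, 0.1694, 0.2142]
tool_rot: [2.218, 2.224, 0.002]
wrist_force: [-1.7, 0.5, 6.9]
opening: 0.0598
```

Run:
```python
from h import *
grab('wrist','w13');o=arm.get_obs();print(o['time_s'],o['tcp_pos'],o['tool_rot'],o['wrist_force'],o['opening'])
d=load('w13')
crop('w13',160,190,380,360,3.6,'w13c')
```

```text
14.05 [0.4850849  0.1693709  0.21417968] [2.21776376e+00 2.22439545e+00 1.44682814e-03] [-1.39984008 -0.3655555   5.21728555] 0.05984239943944858
```

View pics/w13c.png

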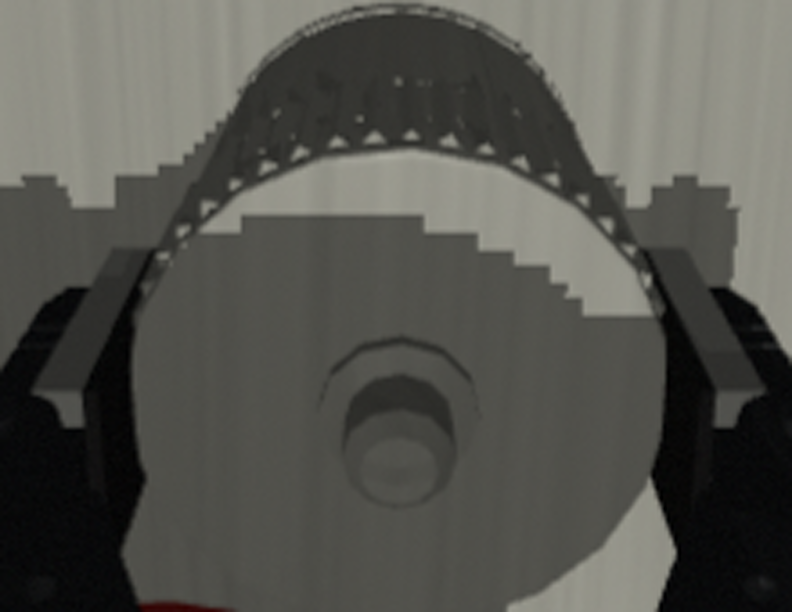

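Cap gripped at opening 0.060 (knurl between pads, plug at (271,318)). Lifting, then over the stand.

Request:
arm_command(
  deltas=[
    {"x":0,"y":0,"z":10,"rx":0,"ry":0,"rz":0,"fingers":0.6},
    {"x":0,"y":0,"z":30,"rx":0,"ry":0,"rz":0,"fingers":0.6},
    {"x":0,"y":0,"z":55,"rx":0,"ry":0,"rz":0,"fingers":0.6},
    {"x":0,"y":0,"z":80,"rx":0,"ry":0,"rz":0,"fingers":0.6},
    {"x":0,"y":0,"z":105,"rx":0,"ry":0,"rz":0,"fingers":0.6},
    {"x":0,"y":0,"z":125,"rx":0,"ry":0,"rz":0,"fingers":0.6},
    {"x":0,"y":0,"z":130,"rx":0,"ry":0,"rz":0,"fingers":0.6},
    {"x":10,"y":-15,"z":130,"rx":0,"ry":0,"rz":0,"fingers":0.6},
  ],
)

```text
time_s: 15.05
tcp_pos: [0.4947, 0.1545, 0.3425]
tool_rot: [-2.215, -2.226, 0.001]
wrist_force: [0.4, 0.2, -3.3]
opening: 0.06
```

Request:
arm_command(
  deltas=[
    {"x":15,"y":-30,"z":0,"rx":0,"ry":0,"rz":0,"fingers":0.6},
    {"x":35,"y":-65,"z":0,"rx":0,"ry":0,"rz":0,"fingers":0.6},
    {"x":55,"y":-105,"z":0,"rx":0,"ry":0,"rz":0,"fingers":0.6},
    {"x":75,"y":-142,"z":0,"rx":0,"ry":0,"rz":0,"fingers":0.6},
    {"x":90,"y":-170,"z":0,"rx":0,"ry":0,"rz":0,"fingers":0.6},
    {"x":96.6,"y":-183,"z":0,"rx":0,"ry":0,"rz":0,"fingers":0.6},
    {"x":96.6,"y":-183,"z":0,"rx":0,"ry":0,"rz":0,"fingers":0.6},
    {"x":96.6,"y":-183,"z":0,"rx":0,"ry":0,"rz":0,"fingers":0.6},
  ],
)

```text
time_s: 16.05
tcp_pos: [0.591, -0.0279, 0.3427]
tool_rot: [-2.216, -2.225, 0.001]
wrist_force: [-0.1, 0.4, -3.9]
opening: 0.0599
```

Run:
```python
from h import *
grab('top','t2');grab('wrist','w14');grab('scene','s3');o=arm.get_obs();print(o['time_s'],o['tcp_pos'],o['tool_rot'],o['wrist_force'],o['wrist_torque'],o['opening'])
crop('w14',160,150,380,320,3.6,'w14c');crop('s3',200,180,310,290,5,'s3c')
```

```text
16.2 [ 0.59112203 -0.02759832  0.34335485] [-2.21613171e+00 -2.22636324e+00 -2.15112857e-04] [ 0.63532581  0.52173703 -3.89071569] [ 0.01110501 -0.0462647   0.03527703] 0.059535289783894184
```

View pics/w14c.png

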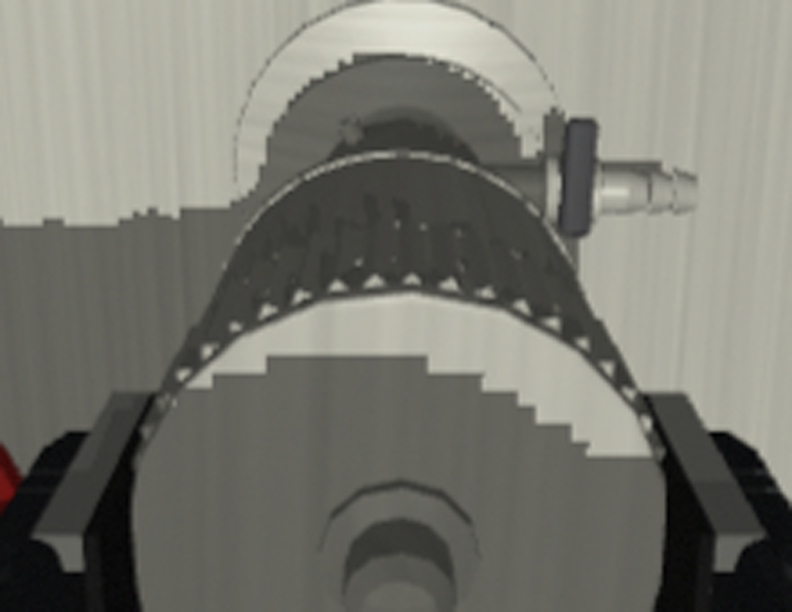

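View pics/s3c.png

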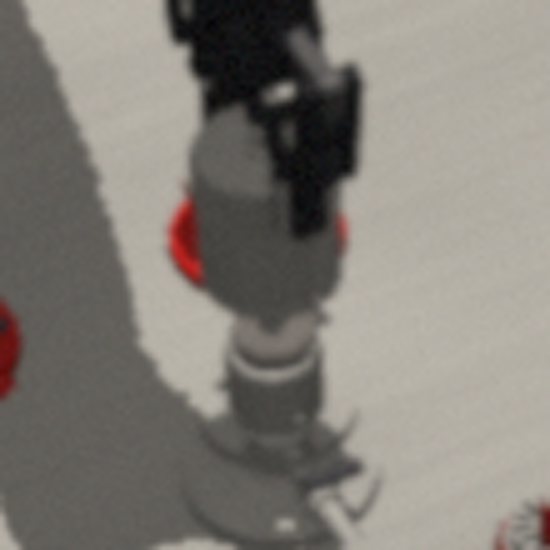

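Run:
```python
from h import *
d=load('w14')
print('rim c',pix2w(d,[(271.1,192.0)],.1292)-[0,.031,0])
for z in(0,.005): print('foot c',pix2w(d,[(271.1,150.)],z)-[0,.046,0])
print('flange far',pix2w(d,[(271.1,150+54/3.6)],.05)-[0,.036,0])
print('post proj',w2pix(d,[[.5917,-.0288,.106]]))
```

```text
rim c [[ 0.58980083 -0.02823058  0.1292    ]]
foot c [[ 0.58997737 -0.03072457  0.        ]]
foot c [[ 0.58996547 -0.03026248  0.005     ]]
flange far [[ 0.58992369 -0.02829651  0.05      ]]
post proj [[273.54731154 229.38254788]]
```

Cap rim and stand are aligned in x within 0.3 mm; y needs about -1 mm. Lowering the cap over post and plate to rim ≈ 0.086.

Request:
arm_command(
  deltas=[
    {"x":0.3,"y":-1,"z":-2,"rx":0,"ry":0,"rz":0,"fingers":0.6},
    {"x":0.3,"y":-1,"z":-8,"rx":0,"ry":0,"rz":0,"fingers":0.6},
    {"x":0.3,"y":-1,"z":-16,"rx":0,"ry":0,"rz":0,"fingers":0.6},
    {"x":0.3,"y":-1,"z":-24,"rx":0,"ry":0,"rz":0,"fingers":0.6},
    {"x":0.3,"y":-1,"z":-32,"rx":0,"ry":0,"rz":0,"fingers":0.6},
    {"x":0.3,"y":-1,"z":-38,"rx":0,"ry":0,"rz":0,"fingers":0.6},
    {"x":0.3,"y":-1,"z":-42,"rx":0,"ry":0,"rz":0,"fingers":0.6},
    {"x":0.3,"y":-1,"z":-43,"rx":0,"ry":0,"rz":0,"fingers":0.6},
  ],
)

```text
time_s: 17.2
tcp_pos: [0.5917, -0.0297, 0.2999]
tool_rot: [-2.218, -2.225, 0.0]
wrist_force: [-0.4, 0.1, -4.0]
opening: 0.0598
```

Run:
```python
from h import *
grab('scene','s4');grab('wrist','w15');o=arm.get_obs();print(o['time_s'],o['tcp_pos'],o['tool_rot'],o['wrist_force'],o['wrist_torque'],o['opening'])
crop('w15',160,150,380,320,3.6,'w15c');crop('s4',200,180,310,290,5,'s4c')
```

```text
17.3 [ 0.59182613 -0.02973071  0.30028213] [2.21802184e+00 2.22463001e+00 1.20077520e-04] [ 0.35144596 -0.52169524 -3.86767635] [ 0.04415145  0.00493817 -0.01145223] 0.059327828114672146
```

View pics/s4c.png

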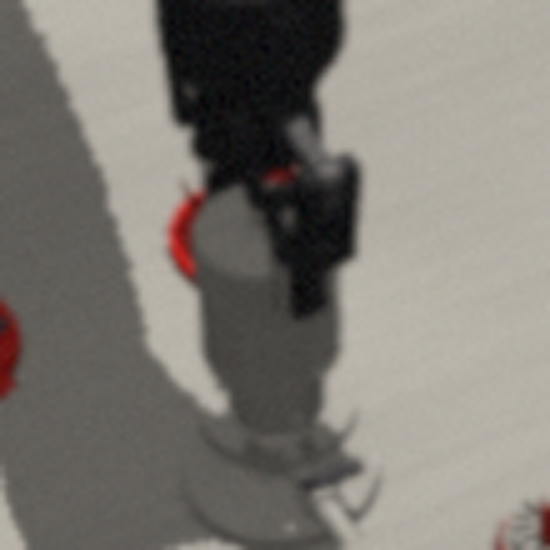

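View pics/w15c.png

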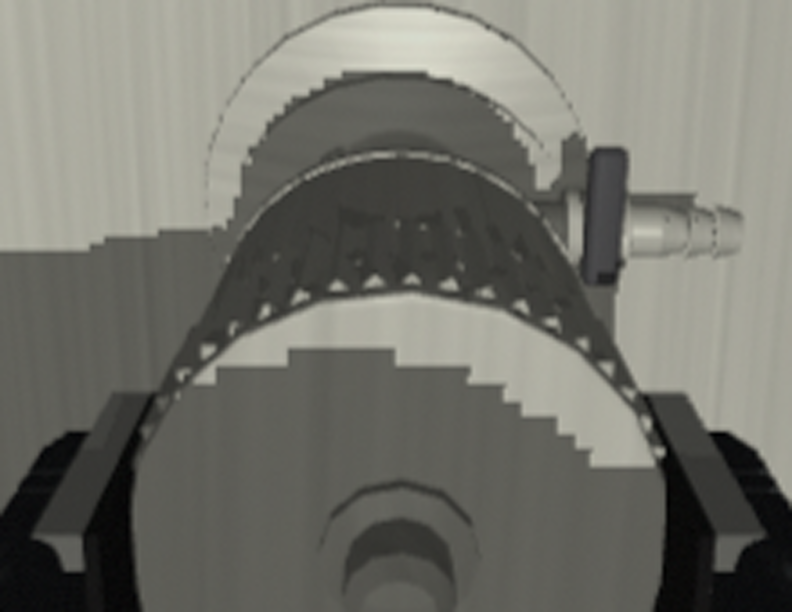

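Request:
arm_command(
  deltas=[
    {"x":-0.4,"y":0.7,"z":0,"rx":0,"ry":0,"rz":0,"fingers":0.6},
    {"x":-0.4,"y":0.7,"z":-2,"rx":0,"ry":0,"rz":0,"fingers":0.6},
    {"x":-0.4,"y":0.7,"z":-4,"rx":0,"ry":0,"rz":0,"fingers":0.6},
    {"x":-0.4,"y":0.7,"z":-6,"rx":0,"ry":0,"rz":0,"fingers":0.6},
    {"x":-0.4,"y":0.7,"z":-8,"rx":0,"ry":0,"rz":0,"fingers":0.6},
    {"x":-0.4,"y":0.7,"z":-10,"rx":0,"ry":0,"rz":0,"fingers":0.6},
    {"x":-0.4,"y":0.7,"z":-12,"rx":0,"ry":0,"rz":0,"fingers":0.6},
    {"x":-0.4,"y":0.7,"z":-12,"rx":0,"ry":0,"rz":0,"fingers":0.6},
  ],
)

```text
time_s: 18.3
tcp_pos: [0.5913, -0.029, 0.2879]
tool_rot: [-2.218, -2.224, 0.001]
wrist_force: [-0.3, -0.1, -3.7]
opening: 0.0599
```

Run:
```python
from h import *
o=arm.get_obs();print(o['time_s'],o['tcp_pos'],o['tool_rot'],o['wrist_force'],o['wrist_torque'],o['opening'])
```

```text
18.3 [ 0.5912716  -0.02901011  0.28787193] [-2.21777549e+00 -2.22439552e+00  5.42704495e-04] [-0.31317565 -0.14088943 -3.68130947] [0.02996283 0.03014342 0.02852469] 0.0599353615320024
```

No contact: rim at 0.0737 and over the neck, side forces under 1 N. Lowering onto the pins.

Request:
arm_command(
  deltas=[
    {"x":0,"y":0,"z":-2,"rx":0,"ry":0,"rz":0,"fingers":0.6},
    {"x":0,"y":0,"z":-4,"rx":0,"ry":0,"rz":0,"fingers":0.6},
    {"x":0,"y":0,"z":-6,"rx":0,"ry":0,"rz":0,"fingers":0.6},
    {"x":0,"y":0,"z":-8,"rx":0,"ry":0,"rz":0,"fingers":0.6},
    {"x":0,"y":0,"z":-10,"rx":0,"ry":0,"rz":0,"fingers":0.6},
    {"x":0,"y":0,"z":-11,"rx":0,"ry":0,"rz":0,"fingers":0.6},
    {"x":0,"y":0,"z":-12,"rx":0,"ry":0,"rz":0,"fingers":0.6},
    {"x":0,"y":0,"z":-13,"rx":0,"ry":0,"rz":0,"fingers":0.6},
  ],
)

```text
time_s: 19.3
tcp_pos: [0.5913, -0.029, 0.2764]
tool_rot: [2.218, 2.224, 0.0]
wrist_force: [-3.8, -0.2, 3.7]
opening: 0.06
```

Run:
```python
from h import *
o=arm.get_obs();print(o['time_s'],o['tcp_pos'],o['tool_rot'],o['wrist_force'],o['wrist_torque'],o['opening'])
```

```text
19.3 [ 0.59130496 -0.02897896  0.27639462] [2.21764820e+00 2.22445300e+00 3.91850223e-04] [-3.79432928 -0.15820339  3.71910851] [ 0.02561895  0.71077168 -0.00237497] 0.06003976497313854
```

Rim on the pins: TCP z 0.2764 means rim at 0.0622, with about 7.5 N push. Turning in steps under a light push, watching z.

Request:
arm_command(
  deltas=[
    {"x":0,"y":0,"z":-1,"rx":0,"ry":0,"rz":0.04,"fingers":0.6},
    {"x":0,"y":0,"z":-1,"rx":0,"ry":0,"rz":0.08,"fingers":0.6},
    {"x":0,"y":0,"z":-1,"rx":0,"ry":0,"rz":0.12,"fingers":0.6},
    {"x":0,"y":0,"z":-1,"rx":0,"ry":0,"rz":0.16,"fingers":0.6},
    {"x":0,"y":0,"z":-1,"rx":0,"ry":0,"rz":0.2,"fingers":0.6},
    {"x":0,"y":0,"z":-1,"rx":0,"ry":0,"rz":0.24,"fingers":0.6},
    {"x":0,"y":0,"z":-1,"rx":0,"ry":0,"rz":0.28,"fingers":0.6},
    {"x":0,"y":0,"z":-1,"rx":0,"ry":0,"rz":0.3,"fingers":0.6},
  ],
)

```text
time_s: 20.3
tcp_pos: [0.5914, -0.029, 0.2739]
tool_rot: [-1.86, -2.532, 0.0]
wrist_force: [0.2, -0.5, -3.7]
opening: 0.0597
```

Run:
```python
from h import *
o=arm.get_obs();print(o['time_s'],o['tcp_pos'],o['tool_rot'],o['wrist_force'],o['wrist_torque'],o['opening'])
```

```text
20.3 [ 0.59142251 -0.02901919  0.27387532] [-1.85984727e+00 -2.53179839e+00  5.05739813e-05] [ 0.17890549 -0.46659043 -3.66442245] [ 0.03989051 -0.06757548  0.03089674] 0.05968344388357234
```

The cap dropped: TCP z 0.2739 (rim 0.0597), push force gone, no twist torque, so the keyways are on the pins. Pressing down in stages.

Request:
arm_command(
  deltas=[
    {"x":0,"y":0,"z":-1,"rx":0,"ry":0,"rz":0,"fingers":0.6},
    {"x":0,"y":0,"z":-2,"rx":0,"ry":0,"rz":0,"fingers":0.6},
    {"x":0,"y":0,"z":-3,"rx":0,"ry":0,"rz":0,"fingers":0.6},
    {"x":0,"y":0,"z":-4,"rx":0,"ry":0,"rz":0,"fingers":0.6},
    {"x":0,"y":0,"z":-5,"rx":0,"ry":0,"rz":0,"fingers":0.6},
    {"x":0,"y":0,"z":-6,"rx":0,"ry":0,"rz":0,"fingers":0.6},
    {"x":0,"y":0,"z":-6,"rx":0,"ry":0,"rz":0,"fingers":0.6},
    {"x":0,"y":0,"z":-6,"rx":0,"ry":0,"rz":0,"fingers":0.6},
  ],
  newtons=100,
)

```text
time_s: 21.3
tcp_pos: [0.5914, -0.029, 0.2687]
tool_rot: [1.861, 2.531, 0.0]
wrist_force: [-2.9, -0.3, -0.8]
opening: 0.0596
```

Run:
```python
from h import *
o=arm.get_obs();print(o['time_s'],o['tcp_pos'],o['tool_rot'],o['wrist_force'],o['wrist_torque'],o['opening'])
```

```text
21.3 [ 0.59135983 -0.02900652  0.26873742] [1.86057813e+00 2.53094800e+00 2.05613794e-04] [-2.89157247 -0.28005824 -0.81727606] [0.03765043 0.44376571 0.05395777] 0.05960444571009275
```

Rim at 0.0545, the plate is just met and the spring starts. Pushing home.

Request:
arm_command(
  deltas=[
    {"x":0,"y":0,"z":-1,"rx":0,"ry":0,"rz":0,"fingers":0.6},
    {"x":0,"y":0,"z":-2,"rx":0,"ry":0,"rz":0,"fingers":0.6},
    {"x":0,"y":0,"z":-3,"rx":0,"ry":0,"rz":0,"fingers":0.6},
    {"x":0,"y":0,"z":-4,"rx":0,"ry":0,"rz":0,"fingers":0.6},
    {"x":0,"y":0,"z":-5,"rx":0,"ry":0,"rz":0,"fingers":0.6},
    {"x":0,"y":0,"z":-6,"rx":0,"ry":0,"rz":0,"fingers":0.6},
    {"x":0,"y":0,"z":-7,"rx":0,"ry":0,"rz":0,"fingers":0.6},
    {"x":0,"y":0,"z":-7,"rx":0,"ry":0,"rz":0,"fingers":0.6},
  ],
)

```text
time_s: 22.3
tcp_pos: [0.5912, -0.0289, 0.2644]
tool_rot: [1.86, 2.53, 0.001]
wrist_force: [-6.5, 1.0, 14.5]
opening: 0.0589
```

Run:
```python
from h import *
o=arm.get_obs();print(o['time_s'],o['tcp_pos'],o['tool_rot'],o['wrist_force'],o['wrist_torque'],o['opening'])
```

```text
22.3 [ 0.59120236 -0.0289341   0.26437062] [1.85973328e+00 2.53002705e+00 8.33808826e-04] [-6.54884208  1.02667283 14.45429732] [ 0.18726722  1.65395087 -0.01949195] 0.05894230141161457
```

Rim ≈0.0502, total reaction ≈18 N versus a spring of about 11 N. Pushing a bit more to see whether z stops.

Request:
arm_command(
  deltas=[
    {"x":0,"y":0,"z":-1,"rx":0,"ry":0,"rz":0,"fingers":0.6},
    {"x":0,"y":0,"z":-2,"rx":0,"ry":0,"rz":0,"fingers":0.6},
    {"x":0,"y":0,"z":-3,"rx":0,"ry":0,"rz":0,"fingers":0.6},
    {"x":0,"y":0,"z":-3,"rx":0,"ry":0,"rz":0,"fingers":0.6},
    {"x":0,"y":0,"z":-3,"rx":0,"ry":0,"rz":0,"fingers":0.6},
    {"x":0,"y":0,"z":-3,"rx":0,"ry":0,"rz":0,"fingers":0.6},
    {"x":0,"y":0,"z":-3,"rx":0,"ry":0,"rz":0,"fingers":0.6},
    {"x":0,"y":0,"z":-3,"rx":0,"ry":0,"rz":0,"fingers":0.6},
  ],
)

```text
time_s: 23.3
tcp_pos: [0.591, -0.0289, 0.2643]
tool_rot: [1.859, 2.529, 0.001]
wrist_force: [-11.3, 2.3, 23.4]
opening: 0.059
```

Run:
```python
from h import *
grab('scene','s5');grab('wrist','w16')
o=arm.get_obs();print(o['time_s'],o['tcp_pos'],o['tool_rot'],o['wrist_force'],o['wrist_torque'],o['opening'])
crop('w16',140,150,400,345,3,'w16c');crop('s5',200,180,310,290,5,'s5c')
```

```text
23.4 [ 0.59099994 -0.02886126  0.26428648] [1.85885145e+00 2.52902257e+00 1.31085917e-03] [-11.651442     2.03793509  23.21189143] [ 0.21402657  2.73947533 -0.07251988] 0.059209559727551694
```

View pics/w16c.png

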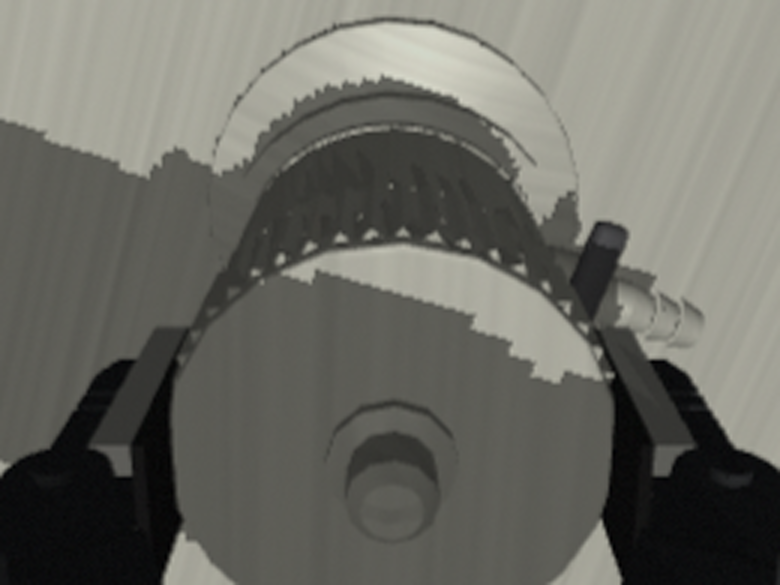

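View pics/s5c.png

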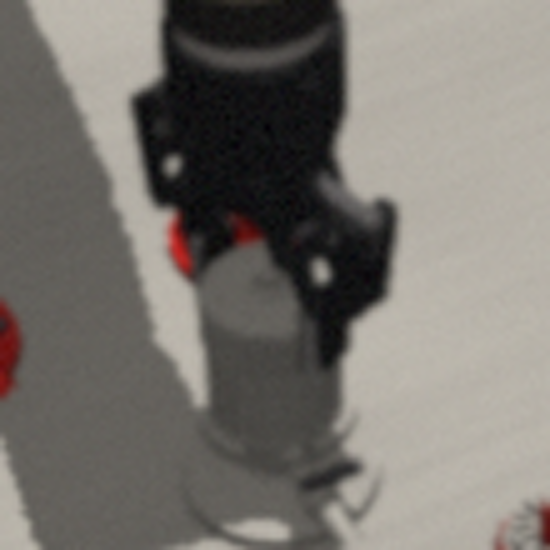

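z stopped at 0.2643 (rim 0.0501) with 9 N more push, so the rim is down on the flange. The pictures show the cap rim on the flange (scene (255,268), wrist (272,192)), level and unslipped. Handing in while holding.

Run:
```python
from h import *
print(arm.sign_off())
```

```text
the job is handed in; nothing more can be done
None
```

The filter cell is ready: the plate hangs on the grey stand's post and the cap is held pushed home over it. I handed in with the arm still pushing, at about 23.4 s of the 67 s allowed.

- **Plate:** After release, the wrist picture showed it lying flat on the support with the post through its eye.
- **Cap:** I set it over the neck until its rim met the pins at about 62 mm. After about 17 degrees of turning it dropped onto them. The plate was met at about 54.5 mm, and I pushed on against the spring.
- **Last checks:** The rim height, worked out from the arm position since the grasp, is about 50.1 mm. About 9 N more push moved it only 0.1 mm, so it sits on the flange. The total reaction is about 27 N, against roughly 11 N from the spring. The last pictures show the rim down on the flange and no slip in the grip.
- **Disagreements:** There was a side force of about 11 N and a moment of 2.7 N m at the wrist while pushing. The cameras differed by 1–6 mm on some positions, so I relied on the wrist view and the measured forces.
- **Bystanders:** The bottles, tube rack and jug were not touched. I kept the arm clear of them but took no final picture to check.

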